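# Tip the saddle casting onto its machined face and slide it to the stop

## Robot

A 6-joint arm with a two-finger parallel gripper is mounted at the origin on the work surface. World frame = base frame: x ahead of the robot, y to its left, z up, the work surface at z = 0. Lengths are in mm, angles in rad, forces in N, time in s.
With the tool pointing down it reaches from about 350 to 875 mm from the base axis. Payload 4.2 kg.
Tool frame: the origin (TCP) lies between the finger pads; the fingertips stand 17 mm ahead of it and the grasp point (between the pads) lies 2 mm behind it (bot.nose_length is the distance from the TCP to the fingertips, in mm); z points along the fingers, y is the line along which they close (so a half turn about z gives the same grasp; the last joint's range is limited). The gripper opens to 87 mm and grips with 3 to 60 N. Pads are 19 mm wide; open, the fingers measure 117 mm over their backs; the gripper's body (75 mm by 190 mm) begins 51 mm behind the grasp point.
Start: joints at [1.493, 0.385, 0.008, 0, -1.194, -0.259], TCP at [206.51, 589.875, 200.45] pointing down, gripper open.
Joint ranges: [-3.14, 3.14], [-1.21, 2.06], [-1.07, 1.41], [-3.16, 2.05], [-2.99, -0.16], [-3.1, 3.1]. Speed limits (rad/s): [2.79, 2.79, 3.14, 3.14, 3.14, 3.14].

## Interface

Orientations are given as a rotation vector (axis times angle).
In Python, from plant import status, viewer, finish_job, nets, bot gives the robot as it stands.
- The arm moves only by the tool move_arm, never from a script. Its argument "series" is a list of rows, each a list of 5 numbers: the gripper's target within -1 to 1 (shut at 1, half-way at 0, fully open at -1), then the shift along the tool's x, y, z as a fraction of full scale, then the turn about the tool's z as a fraction of full scale. In form: [[claw, dx, dy, dz, yaw], ...]. A call has 1 to 12 rows; each row is the pose to reach, as a shift and turn from the pose commanded when the call began, along the tool's axes at that moment; what a row does not reach only later rows make up. Full scale, the value 1, is 300 mm for a shift and pi/4 rad for a turn. A row lasts 1/8 s, in which the tool goes at most 62.5 mm and 10.7 degrees, less where a joint would pass 70% of its speed; a pose out of reach is approached as far as the arm can. A call with a number of a shift or a turn outside -1 to 1 is refused whole. A call with a gripper value outside its range is refused whole. The fingers move at their own pace and stop on an object; "grip_force" is the grip in N (left out, the last holds). Time passes only in rows, so rows that repeat a pose let the fingers close. It gives the time, the measured TCP pose, the force, the opening and the grip force at its end, in the units of the state.
- status.observe(): the state, without advancing time (a new reading comes with each control period).
- viewer.get_image(name): name is "scene" or "top"; returns a dict with "pixels" (384x512x3 uint8, blue, green, red), "fov_y" (degrees; the focal length in pixels is half the picture's height over the tangent of half this angle, whatever the lens; pixels are square), "cx", "cy" (the principal point, pixels), "xyz" and "attitude" of the camera in the world. Camera axes: x right, y up, looking along -z (the intrinsics and any distortion apply to the point x, -y, -z); pixel columns grow to the right and rows downward; lengths in mm; the calibration is good to about 2 mm. A picture is of the moment at which its call begins. There is no depth.
- finish_job(): hands the job in; it is judged then, once.
Trained networks look in the newest picture that a camera, given by its name, has taken for a name from the list of things; names that differ only in an ending like _2 or _b are one class to them, and where a whole thing is asked for, a point or a joint stands for the part that bears it (a point fixed in the world has none). Each returns a list of dicts, best first, with "score" (0 to 1); they miss things now and then, are a little off and sometimes report something else, mostly with a low value. They report only what shows in the picture. A call takes as long as a camera call. They do not tell look-alikes from the thing itself.
- nets.find_in(label, camera): "centre" ([x, y, z] in mm, in world coordinates, good to about 4 mm: the middle of the surface that is visible of it).
- nets.trace(label, camera): "region" (384x512 bool, what is visible of it).
- nets.place_of(label, camera): "centre" ([x, y, z] in mm, in world coordinates, good to about 4 mm: a listed point, or the origin of a listed thing).
The state is a dict: "clock": time; "joints": joint angles; "joint_vel": joint speeds; "joint_efforts": joint torques, N m; "eef_pos": TCP position; "eef_rot": TCP orientation; "force": force on the tool from outside, world axes, zero at the start; "moment": the same for the moment, N m; "gripper_width": finger opening in mm; "grip_force": force on a finger pad.
Only numpy, scipy, OpenCV 4.12 (cv2) and the standard library are available. Lean on these libraries where they do the work, as an engineer would, in place of code of your own. Each camera call takes 0.05 s, during which the arm holds its last target. There are 200 camera calls.

## Task

On the rubber pad, tip the blue saddle casting over, towards the yellow stop strip, so that it lies on its bright machined face, then slide it on until its leading end meets that strip, roughly square to it. Reach in slantwise under the lamp without bumping it, leave the grey saddle standing where it is, and do not shift the bearing or the parts bin.

Things in the scene. Friction and masses are not known exactly. Their poses are not given: they have to be found in the camera images.
- blue_saddle: C-shaped bearing saddle with blue lugs, 0.55-0.95 kg, standing loose on end on the pad, turned up to 7 degrees to the station: 44 (x) by 64 (y) by 130 mm (z). Origin: centre of its foot. +x side: flat bright machined face, towards the stop strip, 22 mm from the origin. -x side: two blue lugs, faces at x = -22 mm, z = 0 to 44 and 86 to 130 mm, 21 mm deep hollow between
- blue_lug (a point): Centre of the blue saddle's upper lug face, on the side away from the stop strip: x = -22, z = 108 mm in the saddle. Pushed here towards the saddle's +x (about 2 N), it tips about its far foot edge without skidding and goes over by itself after about 40 mm
- blue_end (a point): Centre of the blue saddle's top end, on its z axis 130 mm from its origin; once tipped, this is the leading end that must meet the stop. The saddle then lies 44 mm high, its x axis down, its foot away from the stop, about 40 mm short of the stop; it slides on the pad at about 10 N or less
- grey_saddle: An equal saddle with grey lugs, standing on the same pad about 160 mm beside the blue one, nearer to or farther from the robot (the two trade places from run to run). Must stay standing. Origin and axes as for the blue saddle
- station: Fixed base plate on the bench, 300 mm (x) by 400 mm (y), with a black rubber pad on it whose top is 12 mm above the bench. Origin: centre of the underside; x points from the saddles to the stop strip, roughly to the robot's left (world +y, within 16 degrees), z up; it moves and turns between runs. The saddles stand at about x = -85 mm
- stop_face (a point): Middle of the top edge of the yellow stop strip, on the face towards the saddles: x = 105 mm from the station's origin, 34 mm above the bench. The strip runs 370 mm along the station's y, stands 22 mm above the pad; its face is square to the station's x
- lamp: Fixed white lamp bar over the pad on two 16 mm posts. Origin and axes as the station's. Bar: y = -200 to 200, x = -72 to -22, z = 199 to 226 mm; posts at x = -47, y = -190 and 190 mm. An upright gripper pushing high on a saddle runs into the bar; one leaning about 40 degrees, fingers pointing down and towards the stop, clears it
- bearing: Loose steel bearing ring, 52 mm across, 16 mm high, on the bench beyond the stop strip. Origin: centre of its underside
- parts_bin: Loose blue open bin, 100 by 140 by 60 mm high, on the bench beyond the stop strip. Origin: centre of its underside
Not all that is in view belongs to the job. What is shaped like the blue_saddle but purple or red is not meant.

How it is judged:
By the outcome, as a careful person would: the job done as asked, in the order asked, and still so for the second after the job is handed in, with the robot touching nothing.
It also fails if it takes over 45 s, if anything falls off the work surface, if the arm or the gripper's body presses on something with over 40 N, if the wrist force passes 120 N, or if a joint passes its speed limit or range.

## Working session

There is one attempt and no reset: what is moved stays moved. The work goes in short steps, Python scripts to look and compute and a tool call to move; the robot and the scene stay as the last step left them, time stands still between calls to the robot, and variables do not carry over. Pictures are saved under pics/ and viewed, at most 11 in all, crops included, and the job is handed in when it is done.

Besides the shell and the picture viewer there is one more tool, called after "Request:" as a command line: name --pt "numbers of a row" for each row, then --argument value for the rest. move_arm: Moves the arm, as the interface text tells. Shift numbers are shares of 300 mm and turn numbers shares of pi/4 rad, none past 1 either way. Its arguments: {"type":"object","properties":{"series":{"type":"array","items":{"type":"array","items":{"type":"number","minimum":-1,"maximum":1}}},"grip_force":{"type":"number"}},"required":["series"]}

```bash
ls; mkdir -p pics
cat > h.py <<'E'
import numpy as np,cv2
from scipy.spatial.transform import Rotation as R
from plant import status,viewer,finish_job,nets,bot
def snap(n,f):
    im=viewer.get_image(n); cv2.imwrite('pics/'+f,np.array(im['pixels'])); return im
E
python3 - <<'E'
from h import *
for c in('scene','top'):
    im=snap(c,c+'0.png'); print(c,{k:v for k,v in im.items() if k!='pixels'})
    for l in('blue_saddle','blue_lug','blue_end','grey_saddle','station','stop_face','lamp','bearing','parts_bin'):
        print(l,[(np.round(d['centre']).tolist(),round(d['score'],2)) for d in nets.place_of(l,c)][:3])
s=status.observe();print(s['eef_pos'],s['eef_rot'],R.from_rotvec(s['eef_rot']).as_matrix().round(3),s['force'])
E
```

```text
pics
scene {'fov_y': 52.784868365349425, 'cx': 253.0574462045801, 'cy': 195.8325071754935, 'xyz': array([1096.21797665, -183.39168797,  652.68030461]), 'attitude': array([0.73917638, 0.47751349, 1.09485246])}
blue_saddle [([568.0, -200.0, -1.0], 0.88), ([458.0, 9.0, 8.0], 0.63)]
blue_lug [([546.0, -211.0, 109.0], 0.91), ([455.0, -13.0, 120.0], 0.75)]
blue_end [([565.0, -202.0, 128.0], 0.84), ([351.0, -169.0, 126.0], 0.71)]
grey_saddle [([461.0, 14.0, 144.0], 0.65), ([610.0, -14.0, 10.0], 0.62)]
station [([548.0, 86.0, -3.0], 0.82)]
stop_face [([558.0, 187.0, 37.0], 0.83)]
lamp []
bearing [([430.0, 289.0, -0.0], 0.55)]
parts_bin [([652.0, 316.0, 3.0], 0.6), ([430.0, 294.0, -3.0], 0.26), ([456.0, 14.0, 146.0], 0.25)]
top {'fov_y': 50.2733969142569, 'cx': 253.49408019446162, 'cy': 194.4815481364465, 'xyz': array([ 314.74955829,   79.55297994, 1112.74982776]), 'attitude': array([ 0.15422721, -0.17030452, -1.65581589])}
blue_saddle [([348.0, -166.0, -6.0], 0.75), ([570.0, -200.0, -3.0], 0.63), ([458.0, 9.0, 13.0], 0.57)]
blue_lug [([453.0, -12.0, 120.0], 0.9), ([546.0, -208.0, 110.0], 0.68), ([337.0, -150.0, 109.0], 0.56)]
blue_end [([567.0, -201.0, 131.0], 0.89), ([346.0, -167.0, 128.0], 0.76), ([463.0, 8.0, 139.0], 0.72)]
grey_saddle [([607.0, -11.0, 15.0], 0.72)]
station [([547.0, 83.0, 3.0], 0.84)]
stop_face [([561.0, 184.0, 32.0], 0.56)]
lamp []
bearing [([431.0, 290.0, 1.0], 0.5)]
parts_bin [([607.0, -10.0, 12.0], 0.42)]
[206.51829038 589.87495395 200.47457816] [-3.09712591e+00  5.26501551e-01 -4.96617907e-05] [[ 0.944 -0.33   0.   ]
 [-0.33  -0.944  0.   ]
 [ 0.    -0.    -1.   ]] [-0.26034411  0.5482508  -0.13758695]
```

View pics/scene0.png

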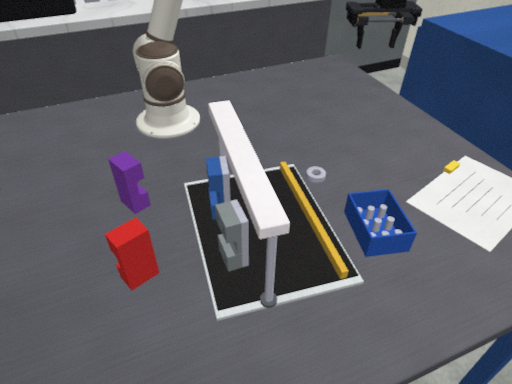

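View pics/top0.png

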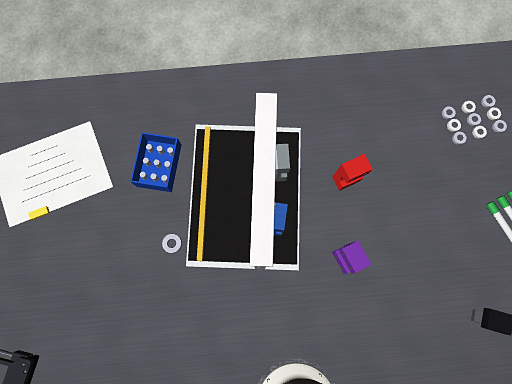

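The blue saddle is the one nearer the robot, at about (458, 9): scene px (217,185), top px (280,217). The grey one is at about (608, -12). Purple and red are decoys off the pad. The bar covers the saddles' +x half. The move rows have no tilt, so I'll first check whether the arm changes its lean at the edge of its reach.

Request:
move_arm --pt "-1 -0.16 -0.47 0 0" --pt "-1 -0.33 -0.94 0 0" --pt "-1 -0.33 -0.94 0 0" --pt "-1 -0.33 -0.94 0 0" --pt "-1 -0.33 -0.94 0 0" --pt "-1 -0.33 -0.94 0 0" --pt "-1 -0.33 -0.94 0 0"

```text
clock: 1.88
eef_pos: [206.0, 889.3, 196.6]
eef_rot: [3.094, -0.525, 0.0]
force: [-0.3, -0.3, 0.1]
gripper_width: 86.8
grip_force: 0.0
```

Request:
move_arm --pt "-1 -0.17 -0.47 0 0" --pt "-1 -0.17 -0.47 0 0" --pt "-1 -0.17 -0.47 0 0" --pt "-1 -0.17 -0.47 0 0" --pt "-1 -0.17 -0.47 0 0"

```text
clock: 2.5
eef_pos: [185.9, 938.1, 167.5]
eef_rot: [-3.044, 0.518, -0.006]
force: [0.0, 0.0, -0.2]
gripper_width: 87.0
grip_force: 0.0
```

Request:
move_arm --pt "-1 0 0 0 0" --pt "-1 0 0 0 0"

```text
clock: 2.75
eef_pos: [185.9, 937.9, 165.2]
eef_rot: [-3.047, 0.519, -0.006]
force: [0.1, -0.4, 0.4]
gripper_width: 87.0
grip_force: 0.0
```

Run:
```python
from h import *
s=status.observe();print(s['eef_pos'],R.from_rotvec(s['eef_rot']).as_matrix().round(3),s['joints'])
```

```text
[185.93548991 937.86063186 165.19542801] [[ 0.944 -0.331  0.012]
 [-0.331 -0.942  0.05 ]
 [-0.005 -0.051 -0.999]] [ 1.54690743  1.1576164   1.4070727   0.01146032 -1.7703634  -0.31076426]
```

Request:
move_arm --pt "-1 0.07 0.2 0 0" --pt "-1 0.13 0.4 0 0" --pt "-1 0.17 0.5 0 0" --pt "-1 0.17 0.5 0 0"

```text
clock: 3.25
eef_pos: [184.5, 776.7, 157.5]
eef_rot: [-3.048, 0.519, -0.006]
force: [-0.1, 0.4, 1.1]
gripper_width: 86.8
grip_force: 0.0
```

Run:
```python
from h import *
s=status.observe();print(s['eef_pos'],R.from_rotvec(s['eef_rot']).as_matrix().round(3),s['joints'])
```

```text
[184.48294509 776.71228236 157.5296238 ] [[ 0.944 -0.33   0.013]
 [-0.331 -0.943  0.048]
 [-0.004 -0.05  -0.999]] [ 1.54381985  0.68766096  0.41582901  0.0117908  -1.25017951 -0.31358836]
```

Request:
move_arm --pt "-1 -0.1 -0.99 -0.5 0" --pt "-1 -0.1 -0.99 -0.5 0" --pt "-1 -0.1 -0.99 -0.5 0" --pt "-1 -0.1 -0.99 -0.5 0" --pt "-1 -0.1 -0.99 -0.5 0" --pt "-1 -0.1 -0.99 -0.5 0" --pt "-1 -0.1 -0.99 -0.5 0" --pt "-1 -0.1 -0.99 -0.5 0"

```text
clock: 4.25
eef_pos: [216.7, 913.7, 250.4]
eef_rot: [-2.997, 0.509, -0.014]
force: [-0.2, 0.3, -0.9]
gripper_width: 87.1
grip_force: 0.0
```

```bash
cat >> h.py <<'E'
def st():
    s=status.observe();print(np.round(s['eef_pos'],1),R.from_rotvec(s['eef_rot']).as_matrix().round(3),np.round(s['joints'],3),s['clock'])
E
python3 -c "from h import *;st()"
```

```text
[216.7 913.7 250.4] [[ 0.944 -0.329  0.026]
 [-0.33  -0.939  0.099]
 [-0.008 -0.102 -0.995]] [ 1.516  1.067  1.408  0.022 -1.811 -0.276] 4.25
```

Request:
move_arm --pt "-1 -0.1 -0.99 -0.5 0" --pt "-1 -0.1 -0.99 -0.5 0"

```text
clock: 4.5
eef_pos: [219.0, 921.6, 267.9]
eef_rot: [-2.95, 0.502, -0.024]
force: [-0.4, -0.6, 1.5]
gripper_width: 87.0
grip_force: 0.0
```

Request:
move_arm --pt "-1 -0.1 -0.99 -0.5 0" --pt "-1 -0.1 -0.99 -0.5 0"

```text
clock: 4.75
eef_pos: [220.6, 927.8, 289.0]
eef_rot: [-2.904, 0.494, -0.032]
force: [-0.2, -1.2, -0.6]
gripper_width: 87.4
grip_force: 0.0
```

```bash
python3 -c "from h import *;st()"
```

```text
[220.6 927.8 289. ] [[ 0.944 -0.325  0.054]
 [-0.33  -0.925  0.188]
 [-0.011 -0.195 -0.981]] [ 1.521  1.033  1.408  0.045 -1.754 -0.275] 4.75
```

Request:
move_arm --pt "-1 -0.6 -0.8 -0.4 0" --pt "-1 -0.6 -0.8 -0.4 0"

```text
clock: 5.0
eef_pos: [168.6, 945.0, 306.7]
eef_rot: [-2.862, 0.485, -0.035]
force: [-1.4, 0.4, -0.1]
gripper_width: 87.0
grip_force: 0.0
```

Request:
move_arm --pt "-1 -0.6 -0.8 -0.4 0" --pt "-1 -0.6 -0.8 -0.4 0"

```text
clock: 5.25
eef_pos: [121.3, 957.8, 326.2]
eef_rot: [-2.818, 0.476, -0.036]
force: [0.1, 0.7, 0.3]
gripper_width: 87.1
grip_force: 0.0
```

Request:
move_arm --pt "-1 -0.6 -0.8 -0.4 0" --pt "-1 -0.6 -0.8 -0.4 0"

```text
clock: 5.5
eef_pos: [79.7, 966.6, 347.8]
eef_rot: [-2.773, 0.469, -0.034]
force: [0.8, 0.3, -1.1]
gripper_width: 87.2
grip_force: 0.0
```

```bash
python3 -c "from h import *;st()"
```

```text
[ 79.7 966.6 347.8] [[ 0.946 -0.316  0.077]
 [-0.324 -0.892  0.315]
 [-0.031 -0.323 -0.946]] [ 1.692  0.99   1.407  0.115 -1.678 -0.426] 5.5
```

Request:
move_arm --pt "-1 -0.38 -0.9 -0.4 0" --pt "-1 -0.38 -0.9 -0.4 0"

```text
clock: 5.75
eef_pos: [65.7, 971.4, 372.2]
eef_rot: [-2.725, 0.461, -0.031]
force: [-0.3, -0.6, -0.3]
gripper_width: 86.9
grip_force: 0.0
```

Request:
move_arm --pt "-1 -0.38 -0.9 -0.4 0" --pt "-1 -0.38 -0.9 -0.4 0"

```text
clock: 6.0
eef_pos: [51.1, 974.1, 398.8]
eef_rot: [-2.678, 0.452, -0.027]
force: [0.5, -0.7, 0.6]
gripper_width: 86.7
grip_force: 0.0
```

Request:
move_arm --pt "-1 -0.38 -0.9 -0.4 0" --pt "-1 -0.38 -0.9 -0.4 0"

```text
clock: 6.25
eef_pos: [36.4, 974.7, 427.3]
eef_rot: [-2.631, 0.441, -0.022]
force: [0.8, 0.4, -0.3]
gripper_width: 87.1
grip_force: 0.0
```

Request:
move_arm --pt "-1 -0.38 -0.9 -0.4 0" --pt "-1 -0.38 -0.9 -0.4 0"

```text
clock: 6.5
eef_pos: [22.7, 973.0, 457.8]
eef_rot: [-2.584, 0.432, -0.016]
force: [-1.3, -0.2, 0.7]
gripper_width: 87.1
grip_force: 0.0
```

```bash
python3 -c "from h import *;st()"
```

```text
[ 22.7 973.  457.8] [[ 0.949 -0.3    0.093]
 [-0.306 -0.816  0.49 ]
 [-0.071 -0.493 -0.867]] [ 1.775  0.901  1.407  0.192 -1.589 -0.484] 6.5
```

Request:
move_arm --pt "-1 -0.35 -0.9 -0.2 0" --pt "-1 -0.35 -0.9 -0.2 0"

```text
clock: 6.75
eef_pos: [14.3, 981.3, 473.4]
eef_rot: [-2.537, 0.422, -0.01]
force: [-0.5, -0.1, 0.4]
gripper_width: 86.6
grip_force: 0.0
```

Request:
move_arm --pt "-1 -0.35 -0.9 -0.2 0" --pt "-1 -0.35 -0.9 -0.2 0"

```text
clock: 7.0
eef_pos: [6.3, 986.5, 493.6]
eef_rot: [-2.489, 0.412, -0.005]
force: [0.2, 0.0, -0.8]
gripper_width: 86.9
grip_force: 0.0
```

Request:
move_arm --pt "-1 -0.35 -0.9 -0.2 0" --pt "-1 -0.35 -0.9 -0.2 0"

```text
clock: 7.25
eef_pos: [-2.0, 988.7, 517.9]
eef_rot: [-2.44, 0.402, 0.002]
force: [0.2, -0.6, 0.4]
gripper_width: 87.1
grip_force: 0.0
```

Request:
move_arm --pt "-1 -0.35 -0.9 -0.2 0" --pt "-1 -0.35 -0.9 -0.2 0"

```text
clock: 7.5
eef_pos: [-10.0, 988.4, 544.1]
eef_rot: [-2.392, 0.391, 0.009]
force: [0.1, -0.4, -0.2]
gripper_width: 87.2
grip_force: 0.0
```

```bash
python3 -c "from h import *;st()"
```

```text
[-10.  988.4 544.1] [[ 0.954 -0.282  0.1  ]
 [-0.277 -0.708  0.65 ]
 [-0.113 -0.648 -0.753]] [ 1.826  0.85   1.407  0.265 -1.456 -0.518] 7.5
```

Request:
move_arm --pt "-1 0.15 0.2 -0.09 0.22" --pt "-1 0.3 0.4 -0.18 0.45" --pt "-1 0.45 0.6 -0.27 0.67" --pt "-1 0.63 0.83 -0.37 0.89" --pt "-1 0.63 0.83 -0.37 0.89"

```text
clock: 8.12
eef_pos: [59.7, 779.0, 477.6]
eef_rot: [-2.134, 1.206, 0.326]
force: [0.7, 1.2, 1.6]
gripper_width: 87.2
grip_force: 0.0
```

Request:
move_arm --pt "-1 0 0 0 0.22" --pt "-1 0 0 0 0.45" --pt "-1 0 0 0 0.67" --pt "-1 0 0 0 0.89" --pt "-1 0 0 0 0.89"

```text
clock: 8.75
eef_pos: [59.1, 781.3, 477.9]
eef_rot: [-1.65, 1.917, 0.615]
force: [0.5, -0.2, 0.3]
gripper_width: 87.0
grip_force: 0.0
```

```bash
cat >> h.py <<'E'
def to(*targets):
    s=status.observe();r=R.from_rotvec(s['eef_rot'])
    for t in targets: print(t,(r.inv().apply(np.array(t)-s['eef_pos'])/300).round(3))
E
python3 -c "
from h import *;st();to((300,500,400),(450,300,400),(440,-130,350))"
```

```text
[ 59.1 781.3 477.9] [[-0.112 -0.989  0.1  ]
 [-0.746  0.15   0.649]
 [-0.657 -0.002 -0.754]] [ 1.793  0.22   0.13   0.332 -0.828 -2.086] 8.75
(300, 500, 400) [ 0.78  -0.934 -0.333]
(450, 300, 400) [ 1.222 -1.528 -0.716]
(440, -130, 350) [ 2.404 -1.709 -1.523]
```

Request:
move_arm --pt "1 0.13 -0.155 -0.055 0" --pt "1 0.26 -0.31 -0.11 0" --pt "1 0.39 -0.465 -0.165 0" --pt "1 0.52 -0.62 -0.22 0" --pt "1 0.65 -0.775 -0.275 0" --pt "1 0.78 -0.93 -0.33 0"

```text
clock: 9.5
eef_pos: [297.3, 500.5, 399.5]
eef_rot: [-1.652, 1.913, 0.615]
force: [0.7, 0.4, 0.2]
gripper_width: 35.1
grip_force: 0.0
```

Request:
move_arm --pt "1 0.14 -0.065 -0.1 0" --pt "1 0.27 -0.13 -0.2 0" --pt "1 0.4 -0.2 -0.3 0" --pt "1 0.54 -0.26 -0.4 0" --pt "1 0.68 -0.32 -0.5 0" --pt "1 0.81 -0.39 -0.6 0"

```text
clock: 10.25
eef_pos: [366.6, 184.9, 376.7]
eef_rot: [-1.651, 1.913, 0.612]
force: [1.1, 0.2, 0.0]
gripper_width: 0.7
grip_force: 0.0
```

```bash
python3 -c "
from h import *;st();to((440,-130,350),(440,-150,250))"
```

```text
[366.6 184.9 376.7] [[-0.108 -0.989  0.102]
 [-0.746  0.148  0.649]
 [-0.657 -0.006 -0.754]] [ 0.302 -0.203 -0.183 -0.66  -1.292 -0.359] 10.25
(440, -130, 350) [ 0.815 -0.397 -0.59 ]
(440, -150, 250) [ 1.084 -0.405 -0.382]
```

Request:
move_arm --pt "1 0.14 -0.065 -0.1 0" --pt "1 0.27 -0.13 -0.2 0" --pt "1 0.4 -0.2 -0.3 0" --pt "1 0.54 -0.26 -0.4 0" --pt "1 0.68 -0.32 -0.5 0" --pt "1 0.81 -0.4 -0.59 0" --pt "1 0.81 -0.4 -0.59 0"

```text
clock: 11.12
eef_pos: [441.3, -130.3, 347.8]
eef_rot: [-1.646, 1.921, 0.617]
force: [-0.4, -0.2, -0.4]
gripper_width: 0.1
grip_force: 0.0
```

Run:
```python
from h import *
st();to((446,-110,200),(449,-75,127))
for c in('scene','top'):
    snap(c,c+'1.png')
    for l in('blue_saddle','blue_lug','blue_end','grey_saddle','stop_face','station'):
        print(c,l,[(np.round(d['centre']).tolist(),round(d['score'],2)) for d in nets.place_of(l,c)][:3])
```

```text
[ 441.3 -130.3  347.8] [[-0.116 -0.988  0.1  ]
 [-0.746  0.153  0.649]
 [-0.656  0.001 -0.755]] [-0.465  0.183  0.137 -0.686 -1.739  0.267] 11.125
(446, -110, 200) [ 0.271 -0.006  0.417]
(449, -75, 127) [0.343 0.002 0.678]
scene blue_saddle [([346.0, -164.0, 1.0], 0.97), ([568.0, -202.0, -2.0], 0.64)]
scene blue_lug [([340.0, -148.0, 107.0], 0.95), ([549.0, -211.0, 109.0], 0.84), ([456.0, -13.0, 121.0], 0.6)]
scene blue_end [([563.0, -203.0, 126.0], 0.88), ([461.0, 14.0, 144.0], 0.73), ([352.0, -168.0, 129.0], 0.64)]
scene grey_saddle [([608.0, -16.0, 11.0], 0.79)]
scene stop_face [([562.0, 187.0, 37.0], 0.77), ([652.0, 313.0, 1.0], 0.55)]
scene station [([545.0, 86.0, -2.0], 0.94)]
top blue_saddle [([569.0, -202.0, -5.0], 0.78), ([548.0, 83.0, 3.0], 0.72), ([349.0, -166.0, -1.0], 0.56)]
top blue_lug [([454.0, -10.0, 122.0], 0.94), ([545.0, -205.0, 109.0], 0.77)]
top blue_end [([566.0, -203.0, 132.0], 0.97), ([462.0, 10.0, 140.0], 0.74), ([348.0, -169.0, 131.0], 0.69)]
top grey_saddle [([608.0, -10.0, 15.0], 0.55)]
top stop_face [([558.0, 181.0, 34.0], 0.56), ([608.0, -12.0, 14.0], 0.43)]
top station [([548.0, 81.0, 4.0], 0.61)]
```

Request:
move_arm --pt "1 0.09 0 0.14 0" --pt "1 0.18 0 0.28 0" --pt "1 0.27 0 0.42 0" --pt "1 0.3 0 0.54 0" --pt "1 0.34 0 0.67 0" --pt "1 0.34 0 0.67 0" --pt "1 0.34 0 0.67 0"

```text
clock: 12.7
eef_pos: [449.6, -74.2, 132.4]
eef_rot: [-1.65, 1.918, 0.613]
force: [-0.7, 0.2, -0.1]
gripper_width: 0.8
grip_force: 0.0
```

Run:
```python
from h import *
st();to((452,-35,127),(459,12,127),(460,15,127))
snap('scene','s2.png')
```

```text
[449.6 -74.2 132.4] [[-0.112 -0.989  0.101]
 [-0.747  0.151  0.647]
 [-0.655 -0.003 -0.756]] [-0.366  0.341 -0.213 -0.731 -1.287  0.527] 12.7
(452, -35, 127) [-0.087  0.012  0.099]
(459, 12, 127) [-0.206  0.013  0.203]
(460, 15, 127) [-0.214  0.011  0.21 ]
```

View pics/s2.png

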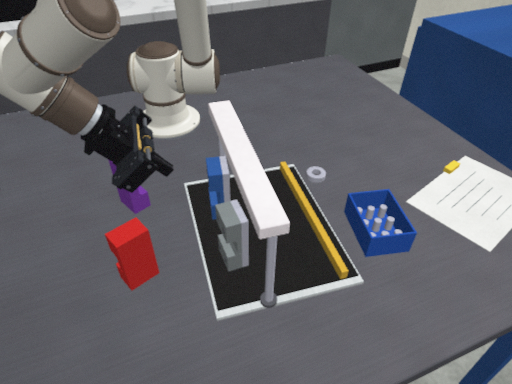

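The picture shows the gripper leaning behind the blue saddle (tips ~px (165,172)), with the lamp and both saddles untouched. Next I push slowly on the lug.

Request:
move_arm --pt "1 -0.04 0.006 0.05 0" --pt "1 -0.087 0.012 0.1 0" --pt "1 -0.105 0.012 0.115 0" --pt "1 -0.125 0.012 0.133 0" --pt "1 -0.145 0.012 0.15 0" --pt "1 -0.17 0.012 0.172 0" --pt "1 -0.19 0.012 0.189 0" --pt "1 -0.19 0.012 0.189 0"

```text
clock: 13.75
eef_pos: [457.7, 6.6, 126.3]
eef_rot: [-1.65, 1.918, 0.614]
force: [-0.6, -2.2, 2.5]
gripper_width: 0.4
grip_force: 1.5
```

Run:
```python
from h import *
st()
snap('scene','s3.png')
```

```text
[457.7   6.6 126.3] [[-0.112 -0.989  0.1  ]
 [-0.747  0.15   0.648]
 [-0.656 -0.002 -0.755]] [-0.211  0.301 -0.278 -0.787 -1.179  0.445] 13.75
```

View pics/s3.png

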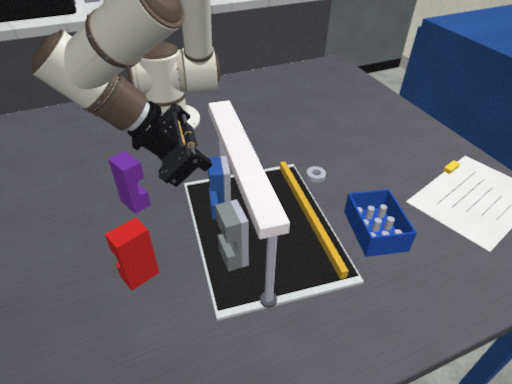

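```bash
cat >> h.py <<'E'
def proj(im,p):
    r=R.from_rotvec(im['attitude']); q=r.inv().apply(np.array(p)-im['xyz']); f=192/np.tan(np.radians(im['fov_y']/2))
    return np.round([im['cx']+f*q[0]/-q[2], im['cy']+f*-q[1]/-q[2]],1)
E
python3 - <<'E'
from h import *
im=snap('scene','s4.png')
s=status.observe();r=R.from_rotvec(s['eef_rot'])
print(proj(im,s['eef_pos']),proj(im,s['eef_pos']+r.apply([0,0,17])),proj(im,[454,-12,120]),proj(im,[461,10,142]),proj(im,[558,185,34]))
print(s['force'],s['eef_pos'])
print([(np.round(d['centre']).tolist(),round(d['score'],2)) for l in('blue_lug','blue_end') for d in nets.place_of(l,'scene')])
a=im['pixels'][120:240,130:290]; cv2.imwrite('pics/s4c.png',cv2.resize(np.array(a),None,fx=5,fy=5))
E
```

```text
[215.  170.4] [220.3 174.2] [206.8 173.7] [216.8 165.1] [305.4 208. ]
[-1.39471402 -2.0424163   3.36618374] [457.60536185   6.14152517 126.14766328]
[([545.0, -209.0, 109.0], 0.89), ([340.0, -149.0, 111.0], 0.63), ([458.0, -10.0, 120.0], 0.55), ([461.0, 10.0, 9.0], 0.38), ([350.0, -170.0, 133.0], 0.85), ([458.0, 18.0, 145.0], 0.81), ([565.0, -204.0, 125.0], 0.71)]
```

View pics/s4c.png

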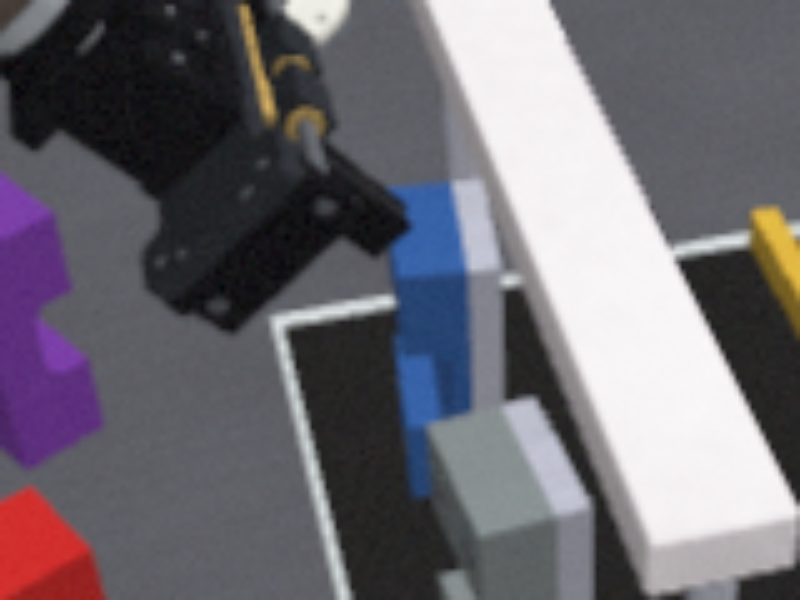

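Run:
```python
from h import *
im=snap('top','t4.png')
s=status.observe();r=R.from_rotvec(s['eef_rot'])
print(proj(im,s['eef_pos']),proj(im,s['eef_pos']+r.apply([0,0,17])),proj(im,[454,-12,120]),proj(im,[461,10,142]))
print([(np.round(d['centre']).tolist(),round(d['score'],2)) for l in('blue_lug','blue_end') for d in nets.place_of(l,'top')])
b=cv2.imread('pics/top0.png')
c=lambda a:cv2.resize(np.array(a)[170:270,240:320],None,fx=5,fy=5)
cv2.imwrite('pics/t4c.png',np.hstack([c(b),c(im['pixels'])]))
```

```text
[277.9 216.8] [273.  217.3] [285.2 217.9] [276.5 214.5]
[([454.0, -8.0, 120.0], 0.85), ([432.0, 288.0, 1.0], 0.34), ([462.0, 12.0, 141.0], 0.72)]
```

View pics/t4c.png

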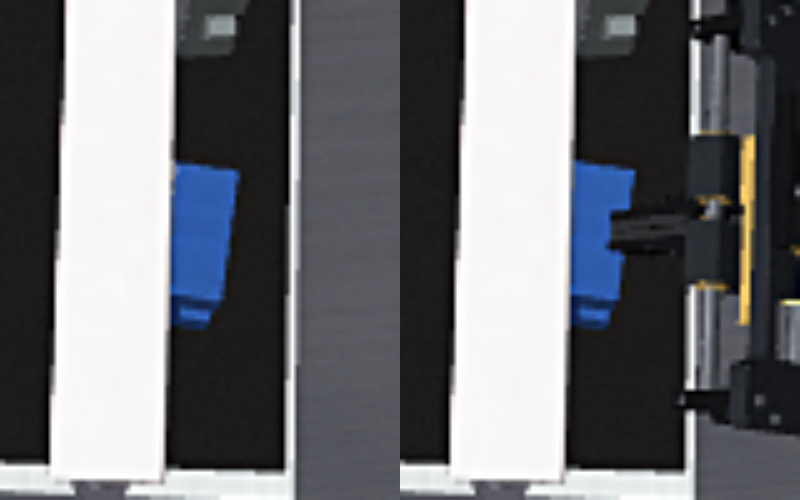

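Run:
```python
from h import *
im=viewer.get_image('scene')
r=R.from_rotvec([-1.65,1.918,.613]);p=np.array([449.6,-74.2,132.4])
print(proj(im,p),proj(im,p+r.apply([0,0,17])))
b=cv2.imread('pics/s2.png');cv2.imwrite('pics/s2c.png',cv2.resize(b[100:220,100:260],None,fx=5,fy=5))
s=status.observe();print(s['force'],s['moment'],s['eef_pos'],s['clock'],s['joint_efforts'])
```

```text
[177.7 175.1] [183.6 178.9]
[ 0.21162655 -2.05906901  3.15927391] [-1.07744345  0.11162238 -0.036754  ] [457.60344867   6.188657   126.09265341] 14.15 [ 1.10903006e+00 -2.93833905e+01  1.39494038e+01  1.06561147e+00
 -4.29071132e-01  2.19157449e-02]
```

View pics/s2c.png

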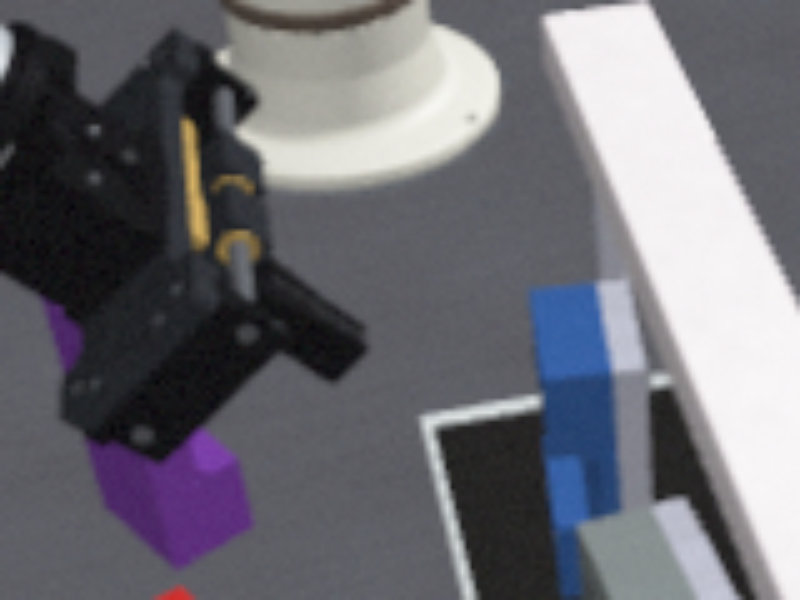

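The fingertip seen at px (170,171) lies about 25 mm behind where I projected it, back along the tool axis. That means the finger is only now touching the lug's top edge. I'll back off, lower the tool and push again.

Run:
```python
from h import *
print(bot.nose_length)
to((455,-28,126),(455,-28,108),(457,-5,107),(464,30,104),(467,42,103))
```

```text
17.0
(455, -28, 126) [ 0.086 -0.009 -0.075]
(455, -28, 108) [ 0.126 -0.009 -0.029]
(457, -5, 107) [ 0.07  -0.004  0.024]
(464, 30, 104) [-0.013 -0.009  0.109]
(467, 42, 103) [-0.042 -0.013  0.139]
```

Request:
move_arm --pt "1 0.086 -0.009 -0.075 0" --pt "1 0.126 -0.009 -0.029 0" --pt "1 0.126 -0.009 -0.029 0" --pt "1 0.07 -0.004 0.024 0" --pt "1 0.049 -0.005 0.045 0" --pt "1 0.028 -0.006 0.066 0" --pt "1 0.007 -0.007 0.088 0" --pt "1 -0.013 -0.009 0.109 0" --pt "1 -0.013 -0.009 0.109 0"

```text
clock: 15.28
eef_pos: [463.6, 30.9, 103.7]
eef_rot: [-1.649, 1.918, 0.616]
force: [0.4, -0.5, 0.5]
gripper_width: 0.6
grip_force: 0.0
```

```bash
cat > q.py <<'E'
from h import *
import sys
s=status.observe();print(s['force'].round(1),s['eef_pos'].round(1),s['clock'])
for c in('scene','top'):
    im=snap(c,sys.argv[1]+c+'.png')
    for l in('blue_saddle','blue_lug','blue_end','stop_face'):
        print(c,l,[(np.round(d['centre']).tolist(),round(d['score'],2)) for d in nets.place_of(l,c) if d['centre'][1]>-120 ][:3])
E
python3 q.py a
```

```text
[ 0.4 -0.5  0.5] [463.6  30.9 103.7] 15.275
scene blue_saddle [([459.0, 11.0, 24.0], 0.92)]
scene blue_lug [([469.0, 45.0, 128.0], 0.84)]
scene blue_end []
scene stop_face [([561.0, 190.0, 36.0], 0.98)]
top blue_saddle [([465.0, 38.0, 36.0], 0.88)]
top blue_lug [([489.0, 143.0, 58.0], 0.7)]
top blue_end []
top stop_face [([559.0, 185.0, 34.0], 0.86)]
```

```bash
python3 q.py b
python3 - <<'E'
import cv2,numpy as np
a=cv2.imread('pics/bscene.png')[110:310,120:370];b=cv2.imread('pics/btop.png')[110:280,170:320]
cv2.imwrite('pics/b.png',np.hstack([cv2.resize(a,(450,360)),cv2.resize(b,(318,360))]))
E
```

```text
[0.4 0.8 0.1] [463.8  30.  103.8] 15.775
scene blue_saddle [([466.0, 36.0, 35.0], 0.8)]
scene blue_lug [([495.0, 144.0, 56.0], 0.87)]
scene blue_end [([498.0, 170.0, 36.0], 0.71), ([545.0, 82.0, -2.0], 0.36)]
scene stop_face [([559.0, 188.0, 33.0], 0.81)]
top blue_saddle []
top blue_lug [([490.0, 144.0, 56.0], 0.85), ([547.0, 84.0, 2.0], 0.46)]
top blue_end [([498.0, 163.0, 32.0], 0.71)]
top stop_face [([562.0, 181.0, 33.0], 0.68)]
```

View pics/b.png

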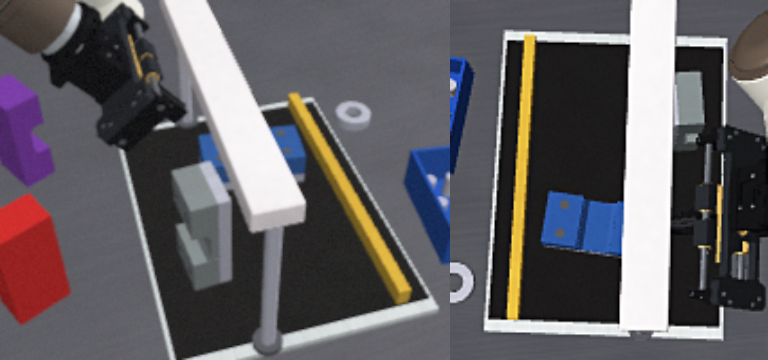

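The saddle now lies machined face down under the lamp. Its foot is at about (465,37), its leading end at about (498,166), and it points about 7° off the stop normal. Next I go down behind the foot.

Run:
```python
from h import *
to((464,-5,100),(466,-5,60),(467,-5,32),(468,25,32),(470,45,32),(473,65,32))
```

```text
(464, -5, 100) [ 0.096 -0.018 -0.066]
(466, -5, 60) [ 0.183 -0.025  0.035]
(467, -5, 32) [ 0.243 -0.028  0.106]
(468, 25, 32) [ 0.168 -0.016  0.171]
(470, 45, 32) [ 0.118 -0.013  0.215]
(473, 65, 32) [ 0.067 -0.013  0.259]
```

Request:
move_arm --pt "1 0.096 -0.018 -0.066 0" --pt "1 0.14 -0.022 -0.015 0" --pt "1 0.183 -0.025 0.035 0" --pt "1 0.213 -0.027 0.07 0" --pt "1 0.243 -0.028 0.106 0" --pt "1 0.243 -0.028 0.106 0" --pt "1 0.206 -0.022 0.138 0" --pt "1 0.168 -0.016 0.171 0" --pt "1 0.143 -0.015 0.193 0" --pt "1 0.118 -0.013 0.215 0" --pt "1 0.118 -0.013 0.215 0"

```text
clock: 17.65
eef_pos: [470.1, 45.7, 32.3]
eef_rot: [-1.65, 1.917, 0.615]
force: [0.3, 0.1, 1.0]
gripper_width: 0.3
grip_force: 0.3
```

```bash
python3 q.py c
python3 - <<'E'
from h import *
to((471,52,32),(472,60,32),(473,66,32),(474,72,32))
a=cv2.imread('pics/cscene.png')[110:310,120:370];b=cv2.imread('pics/ctop.png')[110:280,170:320]
cv2.imwrite('pics/c.png',np.hstack([cv2.resize(a,(450,360)),cv2.resize(b,(318,360))]))
E
```

```text
[0.3 0.1 1. ] [470.1  45.7  32.3] 17.65
scene blue_saddle [([466.0, 36.0, 31.0], 0.8)]
scene blue_lug [([493.0, 144.0, 55.0], 0.83)]
scene blue_end [([496.0, 167.0, 36.0], 0.73), ([562.0, 190.0, 35.0], 0.5)]
scene stop_face [([562.0, 190.0, 37.0], 0.57)]
top blue_saddle [([465.0, 38.0, 33.0], 0.84)]
top blue_lug [([492.0, 146.0, 58.0], 0.79)]
top blue_end [([496.0, 167.0, 32.0], 0.56)]
top stop_face []
(471, 52, 32) [-0.019  0.     0.015]
(472, 60, 32) [-0.039  0.001  0.033]
(473, 66, 32) [-0.054  0.001  0.046]
(474, 72, 32) [-0.069  0.001  0.06 ]
```

View pics/c.png

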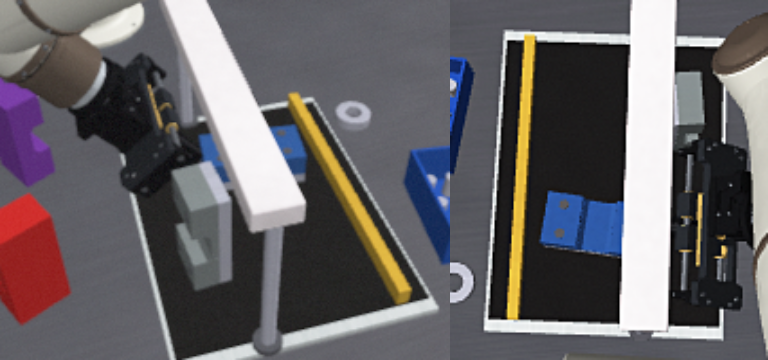

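Request:
move_arm --pt "1 -0.01 0 0.008 0" --pt "1 -0.019 0 0.015 0" --pt "1 -0.029 0 0.024 0" --pt "1 -0.039 0.001 0.033 0" --pt "1 -0.049 0.001 0.041 0" --pt "1 -0.059 0.001 0.05 0" --pt "1 -0.059 0.001 0.05 0"

```text
clock: 19.02
eef_pos: [473.7, 67.4, 32.2]
eef_rot: [-1.649, 1.919, 0.613]
force: [-0.7, -4.5, 1.1]
gripper_width: 0.7
grip_force: 1.8
```

```bash
python3 q.py d; python3 -c "
from h import *
to((474,75,32),(475,82,32),(475,88,32))"
```

```text
[-0.7 -4.5  1.1] [473.7  67.4  32.2] 19.025
scene blue_saddle []
scene blue_lug []
scene blue_end [([497.0, 192.0, 35.0], 0.62)]
scene stop_face [([562.0, 188.0, 37.0], 0.95), ([471.0, 60.0, 34.0], 0.31)]
top blue_saddle [([466.0, 59.0, 36.0], 0.93)]
top blue_lug [([491.0, 168.0, 56.0], 0.82)]
top blue_end [([501.0, 185.0, 34.0], 0.75)]
top stop_face [([561.0, 183.0, 31.0], 0.72), ([548.0, 85.0, 2.0], 0.21)]
(474, 75, 32) [-0.018  0.003  0.017]
(475, 82, 32) [-0.036  0.003  0.032]
(475, 88, 32) [-0.051  0.006  0.045]
```

Request:
move_arm --pt "1 -0.006 0.001 0.006 0" --pt "1 -0.012 0.002 0.011 0" --pt "1 -0.018 0.003 0.017 0" --pt "1 -0.018 0.003 0.017 0"

```text
clock: 20.02
eef_pos: [474.0, 71.5, 31.8]
eef_rot: [-1.653, 1.92, 0.607]
force: [-3.2, -17.4, 7.5]
gripper_width: 0.2
grip_force: 8.4
```

Request:
move_arm --pt "1 -0.006 0 0.005 0" --pt "1 -0.012 0 0.01 0" --pt "1 -0.012 0 0.01 0"

```text
clock: 20.4
eef_pos: [476.3, 72.1, 31.7]
eef_rot: [-1.657, 1.922, 0.597]
force: [-3.6, -30.1, 12.3]
gripper_width: 0.2
grip_force: 14.6
```

```bash
python3 q.py e
python3 - <<'E'
from h import *
to((474,75,32),(475,82,32),(475,88,32))
b=cv2.imread('pics/etop.png')[170:260,185:285]
cv2.imwrite('pics/e.png',cv2.resize(b,None,fx=6,fy=6,interpolation=cv2.INTER_CUBIC))
E
```

```text
[ -3.6 -30.1  12.3] [476.3  72.1  31.7] 20.4
scene blue_saddle [([472.0, 61.0, 33.0], 0.59), ([498.0, 169.0, 53.0], 0.48)]
scene blue_lug [([497.0, 169.0, 57.0], 0.95)]
scene blue_end [([496.0, 196.0, 39.0], 0.77)]
scene stop_face [([560.0, 186.0, 35.0], 0.89), ([544.0, 84.0, -4.0], 0.3)]
top blue_saddle [([473.0, 64.0, 36.0], 0.59)]
top blue_lug [([492.0, 170.0, 54.0], 0.55)]
top blue_end [([501.0, 189.0, 35.0], 0.63)]
top stop_face [([559.0, 181.0, 32.0], 0.94)]
(474, 75, 32) [-0.007  0.009  0.005]
(475, 82, 32) [-0.025  0.009  0.02 ]
(475, 88, 32) [-0.04   0.012  0.033]
```

View pics/e.png

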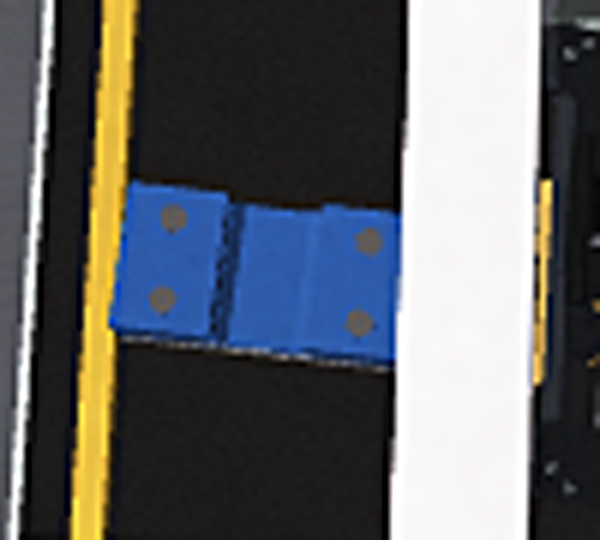

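The leading end is on the strip and still about 3° off square; the foot is turning the right way. I'll drag the foot a little further towards +x, lightly.

Request:
move_arm --pt "1 0.002 -0.007 -0.002 0" --pt "1 0.002 -0.014 -0.002 0" --pt "1 0.002 -0.02 -0.002 0" --pt "1 0.002 -0.02 -0.002 0"

```text
clock: 21.4
eef_pos: [481.7, 72.2, 31.9]
eef_rot: [-1.654, 1.922, 0.601]
force: [-3.5, -23.2, 9.8]
gripper_width: 0.7
grip_force: 11.5
```

```bash
cat > ang.py <<'E'
from h import *
import sys
s=status.observe();print(s['force'].round(1),s['eef_pos'].round(1))
im=snap('top',sys.argv[1]+'.png');a=np.array(im['pixels']).astype(int)
sub=a[170:265,185:250]
blue=(sub[...,0]-sub[...,2]>50); yel=(sub[...,2]-sub[...,0]>80)
rb=[r for r in range(len(sub)) if blue[r].sum()>20][2:-2]
ex=[np.argmax(blue[r]) for r in rb]; ry=range(5,90); ey=[np.nonzero(yel[r])[0].max() if yel[r].any() else np.nan for r in ry]
ok=[i for i,r in enumerate(ry) if not(rb[0]-4<=r<=rb[-1]+4)]
ps=np.polyfit(rb,ex,1);py=np.polyfit([ry[i] for i in ok],[ey[i] for i in ok],1)
print('deg saddle,strip',np.degrees(np.arctan(ps[0])),np.degrees(np.arctan(py[0])),'gap px',[np.polyval(ps,r)-np.polyval(py,r)-1 for r in(rb[0],rb[-1])])
E
python3 ang.py f; python3 q.py g | grep -E "saddle|lug|end"; python3 -c "
from h import *
for l in('grey_saddle','bearing','parts_bin'): print(l,[np.round(d['centre']).tolist() for c in('scene','top') for d in nets.place_of(l,c)[:1]])"
```

```text
[ -3.5 -23.2   9.8] [481.7  72.2  31.9]
deg saddle,strip -5.539930809502248 -3.4135182929892425 gap px [np.float64(-0.6123325217072875), np.float64(-1.3218829485615835)]
scene blue_saddle [([479.0, 60.0, 35.0], 0.84)]
scene blue_lug [([498.0, 168.0, 57.0], 0.83)]
scene blue_end [([497.0, 196.0, 35.0], 0.91)]
top blue_saddle [([475.0, 65.0, 34.0], 0.96)]
top blue_lug [([497.0, 171.0, 57.0], 0.95)]
top blue_end [([500.0, 194.0, 32.0], 0.58)]
grey_saddle [[611.0, -15.0, 8.0], [606.0, -11.0, 13.0]]
bearing [[433.0, 290.0, -1.0], [431.0, 291.0, 0.0]]
parts_bin [[652.0, 314.0, -1.0], [657.0, 315.0, -2.0]]
```

Now within about 2° of square and touching the strip. I'll back the arm away.

Request:
move_arm --pt "1 0.03 0 -0.03 0" --pt "1 0.07 0 -0.06 0" --pt "1 0.14 0 -0.12 0" --pt "1 0.2 0 -0.18 0" --pt "1 0.27 0 -0.24 0" --pt "1 0.25 0 -0.4 0" --pt "1 0.25 0 -0.4 0" --pt "1 0.25 0 -0.4 0"

```text
clock: 23.25
eef_pos: [458.9, -54.5, 73.2]
eef_rot: [-1.646, 1.919, 0.619]
force: [-1.0, -0.1, 0.4]
gripper_width: 0.2
grip_force: 0.0
```

```bash
python3 ang.py h; python3 q.py i | grep -E "saddle|lug|end"; python3 -c "
from h import *
for l in('grey_saddle','bearing','parts_bin'): print(l,[np.round(d['centre']).tolist() for c in('scene','top') for d in nets.place_of(l,c)[:1]])
a=cv2.imread('pics/iscene.png')[110:310,120:370];b=cv2.imread('pics/itop.png')[110:280,170:320]
cv2.imwrite('pics/i.png',np.hstack([cv2.resize(a,(450,360)),cv2.resize(b,(318,360))]))"
```

```text
[-1.  -0.1  0.4] [458.9 -54.5  73.2]
deg saddle,strip -5.539930809502248 -3.4135182929892425 gap px [np.float64(-0.6123325217072875), np.float64(-1.3218829485615835)]
scene blue_saddle [([476.0, 63.0, 35.0], 0.65)]
scene blue_lug [([498.0, 168.0, 58.0], 0.72), ([609.0, -13.0, 9.0], 0.62)]
scene blue_end [([497.0, 197.0, 37.0], 0.58), ([431.0, 289.0, -2.0], 0.48)]
top blue_saddle [([474.0, 63.0, 36.0], 0.64), ([502.0, 192.0, 32.0], 0.42)]
top blue_lug [([496.0, 174.0, 57.0], 0.76)]
top blue_end [([505.0, 196.0, 32.0], 0.63)]
grey_saddle [[609.0, -14.0, 9.0], [604.0, -13.0, 15.0]]
bearing [[430.0, 293.0, -3.0], [430.0, 290.0, 5.0]]
parts_bin [[650.0, 316.0, 0.0], [653.0, 317.0, -1.0]]
```

View pics/i.png

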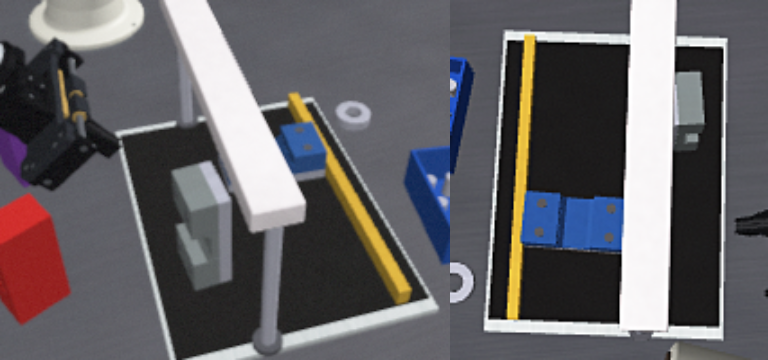

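The blue saddle lies face down with its end on the strip and nearly square to it. The grey saddle stands in place, the lamp, bearing and bin are unmoved, and the arm is clear.

```bash
python3 -c "
from h import *
print(finish_job())"
```

```text
the job is handed in; nothing more can be done
None
```

The job is handed in: the blue saddle lies on its machined face against the yellow stop, about 2° off square; the lamp was not bumped and the grey saddle, bearing and bin did not move.

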